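# Close the bench pressure filter

## Robot

A 7-joint arm with a two-finger parallel gripper is mounted at the origin on the work surface. World frame = base frame: x ahead of the robot, y to its left, z up, the work surface at z = 0. Lengths are in m, angles in rad, forces in N, time in s.
With the tool pointing down it reaches from about 0.425 to 0.95 m from the base axis. Payload 4.7 kg.
Tool frame: the origin (TCP) lies between the finger pads; the fingertips stand 14 mm ahead of it and the grasp point (between the pads) lies 5 mm behind it (ctrl.tcp_to_tips is the distance from the TCP to the fingertips, in m); z points along the fingers, y is the line along which they close (so a half turn about z gives the same grasp; the last joint's range is limited). The gripper opens to 87 mm and grips with 3 to 60 N. Pads are 19 mm wide; open, the fingers measure 117 mm over their backs; the gripper's body (75 mm by 190 mm) begins 51 mm behind the grasp point.
Start: joints at [1.167, 0.469, -0.049, 1.532, 0.024, 1.141, -0.082], TCP at [0.247, -0.628, 0.205] pointing down, gripper open.
Joint ranges: [-2.59, 2.59], [-0.33, 1.99], [-1.39, 1.29], [0.1, 2.45], [-1.04, 4.18], [0.21, 1.99], [-2.66, 2.66]. Speed limits (rad/s): [2.57, 2.57, 3.14, 3.14, 3.14, 3.14, 3.14].

## Interface

Orientations are given as [roll, pitch, yaw] about the fixed x, y, z axes, in that order (R = Rz(yaw) Ry(pitch) Rx(roll)).
In Python, from rig import ctrl, eyes, order gives the robot as it stands. The module is installed in compiled form; this text tells all that it offers.
- The arm moves only by the tool play_rows, never from a script. Its argument "rows" is a list that holds one entry, the list of rows, each a list of 5 numbers: the shift along the world's x, y, z in m, then the turn about the world's z in degrees, then the opening in per cent of the stroke, from 0 (shut) to 100 (fully open). In form: [[[tx, ty, tz, yaw, fingers], ...]]. A call has 1 to 12 rows; each row is the pose to reach, as a shift and turn from the pose commanded when the call began; what a row does not reach only later rows make up. A row lasts 1/8 s, in which the tool goes at most 62.5 mm and 10.7 degrees, less where a joint would pass 70% of its speed; a pose out of reach is approached as far as the arm can. A call with a gripper value outside its range is refused whole. The fingers move at their own pace and stop on an object; the grip force is fixed at half the most. Time passes only in rows, so rows that repeat a pose let the fingers close. It gives the time, the measured TCP pose, the force, the opening and the grip force at its end, in the units of the state.
- ctrl.read_state(): the state, without advancing time (a new reading comes with each control period).
- eyes.read_camera(name): name is "scene" or "top" or "wrist"; returns (picture, depth): 384x512x3 uint8, red, green, blue; 384x512 float32, m along the optical axis (not along the pixel's ray), 0 where there is no reading.
- eyes.calibration(name): a dict with "vfov" (degrees; the focal length in pixels is half the picture's height over the tangent of half this angle, whatever the lens; pixels are square), "cx", "cy" (the principal point, pixels), "dist_coeffs" ([k1, k2, p1, p2, k3] as OpenCV has them; the pictures are not rectified), "camera_from_world" (4x4, takes a point from world to camera coordinates). Camera axes: x right, y up, looking along -z (the intrinsics and any distortion apply to the point x, -y, -z); pixel columns grow to the right and rows downward; lengths in m; the calibration is good to about 2 mm. A picture is of the moment at which its call begins: read the wrist's pose just before it. calibration takes no time and is no camera call; for the wrist camera it gives the pose at the moment of the call.
- order.job_done(): hands the job in; it is judged then, once.
The state is a dict: "time": time; "joints": joint angles; "qvel": joint speeds; "joint_torque": joint torques, N m; "tcp_pos": TCP position; "tcp_rot": TCP orientation; "contact_force": force on the tool from outside, world axes, zero at the start; "moment": the same for the moment, N m; "grip_width": opening from 0.0 (shut) to 1.0 (fully open); "grip_force": force on a finger pad.
Only numpy, scipy, OpenCV 4.12 (cv2) and the standard library are available. Lean on these libraries where they do the work, as an engineer would, in place of code of your own. Each camera call takes 0.05 s, during which the arm holds its last target. There are 200 camera calls.

## Task

Close the pressure filter that leans in its stand: take its cover plate from the bench and set it on the mouth, without dropping it, so that the three ears are down in the rim notches and the plate lies flat on its seat. Then turn the lock ring clockwise until its red line stands at the green mark, neither short of it nor past it. Leave the glassware and the wash bottle standing where they are.

Things in the scene. Friction and masses are not known exactly. Their poses are not given: they have to be found in the camera images.
- filter: Fixed grey tilt stand of the filter: base 200 x 200 x 12 mm, two upright side plates 160 mm apart with black clamp knobs, 165 mm tall. Origin under the base's centre, z up, -x its front (towards the robot at yaw 0). It carries the filter pot rigidly, leaning 28 degrees to the front; nothing of it gives when pushed.
- pot: Stainless filter pot, 112 mm across. Origin: centre of the flat round seat at its mouth (white membrane, black gasket), 186 mm above the bench. z out of the mouth along the pot's axis (28 deg from vertical, leaning to the stand's front), x uphill in the seat plane, y = stand's y. Angles below are about pot z from pot x. A 6 mm rim (radius 50.5 to 58 mm) surrounds the seat, broken by the notches.
- notch (a point): Middle of the uphill one of the three notches in the rim, on the seat plane, 54 mm from the pot's axis at angle 0; the others are at 120 and 240 degrees. Each is 30 degrees (27 mm) wide. The cover's three 22 mm ears go down into them.
- lock_ring (a joint): Turn (rad) of the dark steel lock ring, captive round the pot's mouth, about pot z. Grows clockwise, seen looking down into the mouth. 0 = red line at white (open) mark, 1.047 = red line at green mark (locked), stop at 1.31. Starts between 0 and 0.3. Below 0.4 the cover's ears pass between its claws; at 1.047 the claws lie over the ears. Turns stiffly (0.35 N m), stays where left.
- red_line (a point): Red line across the lock ring's top edge, 72 mm from the axis, 18.5 mm above the seat plane, at angle +30 deg minus the joint value. Ring: inner radius 64, outer 72 mm, from 14 mm below to 18.5 mm above the seat plane. Its three claws, 36 deg wide, at 60, 180 and 300 deg minus the joint value, reach in to radius 54 mm, 10.5 to 18.5 mm above the seat plane.
- locked_mark (a point): Green locked mark on the pot's ledge (radius 86 mm, 16 mm below the seat plane) just outside the ring, 80 mm from the axis at angle -30 deg. The white open mark is on the same ledge at +30 deg.
- handle_a (a point): Middle of the blue grip of one of the lock ring's two bar handles: 102 mm from the axis, 16 mm above the seat plane, at angle 120 deg minus the joint value. The bar (looks 17 mm thick, solid 14 mm) runs straight out from radius 72 to 122 mm, rising outwards by 21 deg; nothing stands within 35 mm below the grip. The point's z is the ring's axis.
- handle_b (a point): The same point on the second, equal handle on the far side of the lock ring, at angle -60 deg minus the joint value.
- cover: Loose aluminium cover plate, 0.4 to 0.65 kg, lying flat on the bench, handle up. Disc 96 mm across, 8 mm thick, with three ears 22 mm wide reaching to radius 61 mm at 0, 120, 240 deg about its z from its x: it fits in any of three turns. Origin: centre of the flat underside. Seated, its origin lies on pot's origin within 2.5 mm play. Brass vent plug at y = +32 mm, 20 mm high.
- cover_grip (a point): Middle of the cover's blue bar handle, 44 mm above the underside; frame parallel to the cover's. The bar runs along cover x, 84 mm long, 16 mm wide (y), 12 mm tall, on two posts at x = +/-32 mm, open beneath.
- beaker: Loose glass beaker, 86 mm across, 115 mm tall, origin under its centre. Bystander.
- flask: Loose conical glass flask, 100 mm across the foot, 144 mm tall, origin under its centre. Bystander.
- wash_bottle: Loose white plastic wash bottle, 68 mm across, with a blue cap and bent blue spout reaching 60 mm out along its x, 200 mm tall in all; origin under its centre. Bystander.
Not all that is in view belongs to the job. Of the things shaped like the cover, the aluminium one is meant.

How it is judged:
On the way, in this order (a step that is already met when the one before it is completed fails the run):
1. the cover lies flat on its seat, ears in the notches, with the lock ring still open (z of cover in the frame of pot below 0.003 m and distance between cover and pot below 0.006 m and angle between the z axis of cover and the z axis of pot, either way round below 0.05 rad and value of joint lock_ring below 0.5 rad), for 0.2 s.
2. the lock ring is turned to the green mark (value of joint lock_ring between 0.957 and 1.137 rad), for 0.2 s.
At the end, for the whole second after the job is handed in: The cover lies flat on the pot's seat (within 3 mm of fully down, within 6 mm of the centre, within 0.05 rad of parallel), the lock ring's red line is at the green mark (joint 1.047 +/- 0.09 rad, about 5 degrees), and both are at rest (all of step 2 and z of cover in the frame of pot below 0.003 m and distance between cover and pot below 0.006 m and angle between the z axis of cover and the z axis of pot, either way round below 0.05 rad and linear speed of cover below 0.01 m/s and velocity of joint lock_ring between -0.03 and 0.03 rad/s); the robot touches nothing.
It fails at once if the cover is dropped (moves faster than 0.45 m/s with the fingers off it) (linear speed of cover above 0.45 m/s and contact force between the fingers and cover below 0.1 N).
It fails at once if the beaker is shifted more than 25 mm (distance of beaker from where it was at the start of the episode above 0.025 m).
It fails at once if the flask is shifted more than 25 mm (distance of flask from where it was at the start of the episode above 0.025 m).
It fails at once if the wash bottle is shifted more than 25 mm (distance of wash_bottle from where it was at the start of the episode above 0.025 m).
It fails at once if a bystander is tipped by more than 0.35 rad (angle between any of beaker, flask, wash_bottle's own z axis and vertical above 0.35 rad).
It also fails if it takes over 64 s, if anything falls off the work surface, if the arm or the gripper's body presses on something with over 40 N, if the wrist force passes 120 N, or if a joint passes its speed limit or range.

## Working session

There is one attempt and no reset: what is moved stays moved. The work goes in short steps, Python scripts to look and compute and a tool call to move; the robot and the scene stay as the last step left them, time stands still between calls to the robot, and variables do not carry over. Pictures are saved under pics/ and viewed, at most 10 in all, crops included, and the job is handed in when it is done.

Besides the shell and the picture viewer there is one more tool, called after "Emit:" as name(argument=value, ...), one argument or row to a line, values as JSON. play_rows: Moves the arm, as the interface text tells. Its arguments: {"type":"object","properties":{"rows":{"type":"array"}},"required":["rows"]}

```bash
mkdir -p pics; cat > h.py <<'E'
import numpy as np, cv2
from rig import ctrl, eyes, order
from scipy.spatial.transform import Rotation as R
def cal(n):
    c=eyes.calibration(n); f=192/np.tan(np.radians(c['vfov'])/2)
    K=np.array([[f,0,c['cx']],[0,f,c['cy']],[0,0,1.]]); return K,np.array(c['dist_coeffs'],float),np.array(c['camera_from_world'])
def grab(n,save=None):
    c=cal(n); p,d=eyes.read_camera(n)
    if save: cv2.imwrite('pics/'+save,p[...,::-1])
    return p,d,c
def world(us,vs,zs,c):
    K,D,T=c; q=cv2.undistortPoints(np.stack([us,vs],-1).reshape(-1,1,2).astype(float),K,D).reshape(-1,2)
    z=np.asarray(zs,float).ravel(); P=np.stack([q[:,0]*z,-q[:,1]*z,-z,np.ones_like(z)],-1)
    return (P@np.linalg.inv(T).T)[:,:3]
def cloud(p,d,c):
    v,u=np.mgrid[:384,:512]; return world(u.ravel(),v.ravel(),d.ravel(),c).reshape(384,512,3)
def proj(P,c):
    K,D,T=c; P=np.atleast_2d(P); q=P@T[:3,:3].T+T[:3,3]; q=q*[1,-1,-1]
    return cv2.projectPoints(q.reshape(-1,1,3),np.zeros(3),np.zeros(3),K,D)[0].reshape(-1,2)
E
python3 - <<'E'
from h import *
for n in('scene','top'):
    p,d,c=grab(n); np.savez(n+'.npz',p=p,d=d,K=c[0],D=c[1],T=c[2])
    if n=='scene': a=p
cv2.imwrite('pics/a.png',cv2.resize(np.vstack([a,p])[...,::-1],None,fx=.78,fy=.78))
s=ctrl.read_state();print(s['time'],s['tcp_pos'],s['tcp_rot'],s['grip_width'])
E
```

```text
0.1 [ 0.24688004 -0.62761936  0.20359473] [-3.13981884e+00  7.00798054e-05  3.74747749e-01] 1.0022801562995762
```

View pics/a.png

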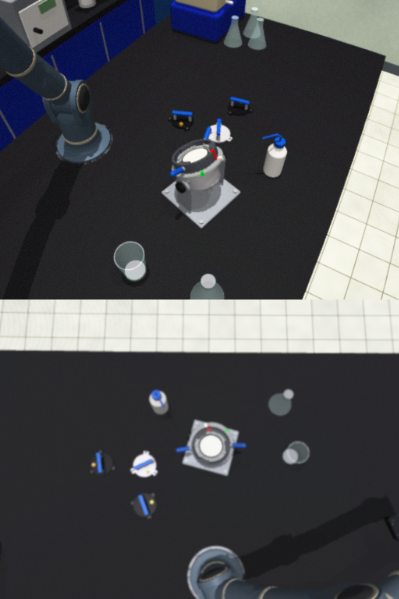

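The full views show three cover-shaped candidates (top picture, full-resolution pixels): bright aluminium at about (186,211), dark at (131,207) and dark at (186,262). The filter is at about (268,188). I'll check the choice close up.

```bash
python3 - <<'E'
from h import *
a=np.load('top.npz')['p'][110:290,90:330]; b=np.load('scene.npz')['p'][110:300,190:390]
a=cv2.resize(a,None,fx=2.2,fy=2.2,interpolation=2); b=cv2.resize(b,(396*200//190,396),interpolation=2)
# base 240x180->528x396 ; total width cap 800
im=np.hstack([a,b]); im=cv2.resize(im,None,fx=800/im.shape[1],fy=800/im.shape[1],interpolation=3); print(im.shape)
cv2.imwrite('pics/b.png',im[...,::-1])
z=np.load('top.npz'); P=cloud(z['p'],z['d'],(z['K'],z['D'],z['T'])); p=z['p'].astype(int)
blue=(p[...,2]>p[...,0]+60)
for n,(u,v) in dict(al=(186,211),d1=(131,207),d2=(186,262),mem=(270,187),bench=(300,300)).items(): print(n,P[v,u].round(4),p[v,u])
m=blue&(P[...,2]>.015); l=cv2.connectedComponentsWithStats(m.astype('uint8'))
for i in range(1,l[0]):
    if l[2][i,4]>15:
        q=P[l[1]==i]; print(l[3][i].round(1),l[2][i,4],np.median(q,0).round(4), q.min(0).round(3),q.max(0).round(3), np.degrees(cv2.fitLine(q[:,:2].astype('float32'),2,0,.01,.01)[:2].ravel()@[0,0] if 0 else np.arctan2(*cv2.fitLine(q[:,:2].astype('float32'),2,0,.001,.001)[[1,0],0])))
E
```

```text
(336, 800, 3)
al [0.4487 0.2959 0.0544] [ 88 130 219]
d1 [0.4663 0.4873 0.0078] [21 24 36]
d2 [0.2864 0.2967 0.0119] [ 46  75 137]
mem [0.5055 0.0307 0.1885] [247 247 246]
bench [ 0.1683 -0.0751  0.0018] [40 40 43]
[200.6 123. ] 147 [0.7049 0.2416 0.1684] [0.287 0.084 0.106] [0.741 0.264 1.394] 22.21609
[306.1 186.7] 93 [ 0.4999 -0.07    0.2268] [ 0.287 -0.095  0.212] [0.511 0.084 1.394] -41.415764
[233.6 191.9] 91 [0.4891 0.1386 0.1926] [0.287 0.084 0.183] [0.5   0.162 1.394] 16.159231
[126.5 209.2] 141 [0.4543 0.4894 0.0496] [0.412 0.477 0.039] [0.493 0.503 0.056] 9.75857
[182.9 211.1] 118 [0.4487 0.3062 0.0507] [0.287 0.084 0.043] [0.47  0.345 1.394] 79.31432
[183.1 263.3] 144 [0.2832 0.3002 0.0508] [0.243 0.28  0.015] [0.321 0.321 0.057] 22.179281
```

View pics/b.png

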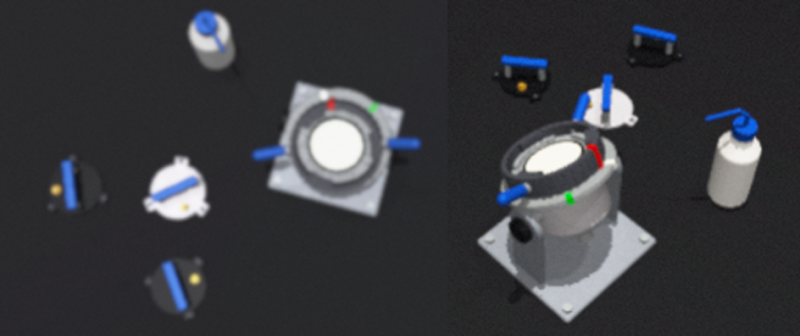

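The bright plate is the aluminium cover, between the two dark ones, with a brass plug and three ears. Next I'll measure the cover's pose and the pot's pose.

```bash
cat >> h.py <<'E'
def potT(x,y,yaw):
    Z=R.from_euler('z',yaw).as_matrix(); t=np.radians(28)
    # pot z leans to -x; pot x uphill
    Rp=Z@np.array([[np.cos(t),0,-np.sin(t)],[0,1,0],[np.sin(t),0,np.cos(t)]])
    return Rp,np.array([x,y,.186])
def pt(r,deg,z): a=np.radians(deg); return np.array([r*np.cos(a),r*np.sin(a),z])
E
python3 - <<'E'
from h import *
from scipy.optimize import least_squares
C={}
obs=[]
for n in('top','scene'):
    z=np.load(n+'.npz'); c=(z['K'],z['D'],z['T']); P=cloud(z['p'],z['d'],c); p=z['p'].astype(int); C[n]=c
    r,g,b=p[...,0],p[...,1],p[...,2]
    near=(abs(P[...,0]-.5)<.13)&(abs(P[...,1]-.035)<.15)&(P[...,2]>.1)
    def cent(m,name):
        l=cv2.connectedComponentsWithStats(m.astype('uint8')); 
        if l[0]<2: print(n,name,'none');return
        i=1+np.argmax(l[2][1:,4]); q=np.median(P[l[1]==i],0); print(n,name,l[3][i].round(1),l[2][i,4],q.round(4)); obs.append((n,name,l[3][i],q)); return P[l[1]==i]
    q=cent((p.min(-1)>225)&near,'mem')
    if q is not None:
        k=q.mean(0); nn=np.linalg.svd(q-k,full_matrices=False)[2][2]; print('normal',nn*np.sign(nn[2]))
    cent((g>r+60)&(g>b+60)&near,'green'); cent((r>g+80)&(r>b+80)&near,'red')
    bl=(b>r+60)&near
    cent(bl&(P[...,1]>.08),'ha'); cent(bl&(P[...,1]<-.0),'hb')
    # cover
    reg=(np.hypot(P[...,0]-.449,P[...,1]-.30)<.075)&(P[...,2]<.08)
    cent(reg&(b>r+60),'bar'); 
    w=reg&((p.min(-1)>120)|(b>r+60)|(r>b+50)); 
    ys,xs=np.nonzero(w); np.save(n+'_cov.npy',np.c_[xs,ys])
    print(n,'cov px',w.sum(),xs.min(),xs.max(),ys.min(),ys.max())
    cent(reg&(r>b+60),'plug')
def model(v):
    Rp,o=potT(v[0],v[1],v[2]); q=np.degrees(v[3])
    m=dict(mem=np.zeros(3),green=pt(80,-30,-16)/1e3,red=pt(70,30-q,18)/1e3,ha=pt(102,120-q,20)/1e3,hb=pt(102,-60-q,20)/1e3)
    return {k:Rp@x+o for k,x in m.items()}
def res(v,show=0):
    m=model(v); o=[]
    for n,k,px,_ in obs:
        if k in m:
            e=(proj(m[k],C[n])[0]-px)
            if show: print(n,k,e.round(2))
            o+=list(e)
    return o
s=least_squares(res,[.505,.03,-.25,.1],loss='soft_l1'); print(s.x,np.degrees(s.x[2:])); res(s.x,1)
E
```

```text
top mem [270.  187.3] 522 [0.5045 0.0307 0.1886]
normal [-0.46132096  0.12006133  0.87907238]
top green [289.8 167.4] 10 [ 0.5606 -0.0265  0.2064]
top red [267.  165.5] 14 [0.5587 0.0413 0.2349]
top ha [233.5 192. ] 90 [0.4892 0.1386 0.1925]
top hb [306.1 186.7] 92 [ 0.5003 -0.07    0.2267]
top bar [183.  211.1] 118 [0.4488 0.3062 0.0505]
top cov px 799 167 201 194 227
top plug [188.5 220.5] 4 [0.4212 0.2919 0.0213]
scene mem [250.1 198.6] 314 [0.5029 0.0345 0.1829]
normal [-0.45808975  0.12916703  0.87947124]
scene green [258.7 221.9] 29 [ 0.5636 -0.0296  0.2035]
scene red [273.7 196.5] 49 [0.5661 0.039  0.2239]
scene ha [265.9 170.6] 87 [0.4932 0.1308 0.1891]
scene hb [226.1 219.6] 119 [ 0.5048 -0.0759  0.2258]
scene bar [280.2 162.2] 101 [0.4523 0.3043 0.047 ]
scene cov px 555 261 297 153 191
scene plug [271.  168.5] 2 [0.426  0.2933 0.0127]
[ 0.50595432  0.02939795 -0.26079388  0.17856418] [-14.9423886   10.23097414]
top mem [ 0.38 -0.26]
top green [ 0.2  -0.26]
top red [ 0.62 -0.14]
top ha [ 1.8  -0.74]
top hb [-0.8   0.02]
scene mem [0.14 1.17]
scene green [ 0.08 -1.41]
scene red [-1.55 -3.36]
scene ha [-0.2   0.12]
scene hb [ 0.53 -1.04]
```

Emit:
play_rows(
  rows=[
    [[0.02, 0.0, 0.06, 8, 100], [0.04, 0.0, 0.12, 16, 100], [0.07, 0.0, 0.17, 24, 100], [0.1, 0.03, 0.2, 32, 100], [0.13, 0.08, 0.2, 40, 100], [0.15, 0.13, 0.2, 48, 100], [0.17, 0.18, 0.2, 56, 100], [0.2, 0.23, 0.2, 64, 100], [0.2, 0.29, 0.2, 72, 100], [0.2, 0.35, 0.2, 80, 100], [0.2, 0.41, 0.2, 88, 100], [0.2, 0.47, 0.2, 93, 100]],
  ],
)

```text
time: 1.6
tcp_pos: [0.4467, -0.1561, 0.4042]
tcp_rot: [-3.141, -0.0, 2.001]
contact_force: [0.6, 0.8, 0.2]
grip_width: 0.997
grip_force: 0.0
```

Emit:
play_rows(
  rows=[
    [[0, 0.06, 0, 0, 100], [0, 0.12, 0, 0, 100], [0, 0.18, 0, 0, 100], [0, 0.24, 0, 0, 100], [0, 0.3, 0, 0, 100], [0, 0.36, 0, 0, 100], [0, 0.42, -0.02, 0, 100], [0, 0.463, -0.06, 0, 100], [0, 0.463, -0.12, 0, 100], [0, 0.463, -0.16, 0, 100], [0, 0.463, -0.16, 0, 100]],
  ],
)

```text
time: 2.98
tcp_pos: [0.4456, 0.3031, 0.2416]
tcp_rot: [-3.135, 0.001, 1.999]
contact_force: [0.7, -0.5, 0.5]
grip_width: 0.999
grip_force: 0.0
```

```bash
python3 - <<'E'
from h import *
p,d,c=grab('wrist','c.png'); np.savez('w.npz',p=p,d=d); s=ctrl.read_state();print(s['time'],s['tcp_pos'],np.degrees(s['tcp_rot']),s['joints'])
P=cloud(p,d,c); p=p.astype(int); r,g,b=p[...,0],p[...,1],p[...,2]
m=(b>r+60)&(P[...,2]>.04)&(P[...,2]<.056)
l=cv2.connectedComponentsWithStats(m.astype('uint8'))
for i in range(1,l[0]):
  if l[2][i,4]>200:
    q=P[l[1]==i]; k=cv2.minAreaRect((q[:,:2]*1000).astype('float32')); print(l[3][i],l[2][i,4],np.median(q,0),k)
m=(r>b+50)&(r>110); print('plug',P[m].mean(0) if m.any() else 0, m.sum())
E
```

```text
3.025 [0.44685055 0.30451805 0.24416551] [-1.79884556e+02 -7.12054397e-03  1.14483801e+02] [ 0.07720345  0.35618811 -0.95419431  1.7625818   0.31091105  1.18634375
 -0.5392425 ]
[327.61511111  31.89511111] 1125 [0.45276052 0.48759146 0.05040718] ((453.7493591308594, 488.8863525390625), (83.49747467041016, 17.245935440063477), 9.565145492553711)
[138.20608899 119.8676815 ] 854 [0.28359513 0.3000059  0.05071242] ((282.27386474609375, 299.4031677246094), (83.63248443603516, 16.13858413696289), 21.620437622070312)
[259.11158798 168.27610873] 699 [0.44766203 0.30675687 0.05066753] ((448.731689453125, 306.26031494140625), (14.74455451965332, 82.25003051757812), 24.692628860473633)
plug [0.45270932 0.3398468  0.33371304] 5440
```

View pics/c.png

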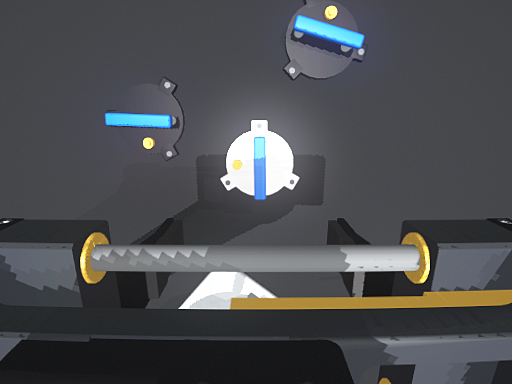

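The wrist view shows the aluminium cover at (260,165), with one ear along the bar at (260,127). Its centre is (0.449, 0.306) and its yaw 114.7°. I'll grip it 15 mm uphill of centre so that it sags towards the pot's tilt.

Emit:
play_rows(
  rows=[
    [[-0.004, 0.015, -0.05, 0, 100], [-0.004, 0.015, -0.1, 0, 100], [-0.004, 0.015, -0.15, 0, 100], [-0.004, 0.015, -0.18, 0, 100], [-0.004, 0.015, -0.202, 0, 100], [-0.004, 0.015, -0.202, 0, 0], [-0.004, 0.015, -0.202, 0, 0], [-0.004, 0.015, -0.202, 0, 0], [-0.004, 0.015, -0.202, 0, 0], [-0.004, 0.015, -0.202, 0, 0]],
  ],
)

```text
time: 4.28
tcp_pos: [0.4434, 0.3199, 0.043]
tcp_rot: [3.141, 0.0, 1.998]
contact_force: [-1.3, 1.1, -0.4]
grip_width: 0.515
grip_force: 0.0
```

Emit:
play_rows(
  rows=[
    [[0, 0, 0.01, 0, 0], [0, 0, 0.02, 0, 0], [0, 0, 0.03, 0, 0], [0, 0, 0.05, 0, 0], [0, 0, 0.08, 0, 0], [0, 0, 0.12, 0, 0], [0, 0, 0.16, 0, 0], [0, 0, 0.2, 0, 0], [0, 0, 0.23, 0, 0], [0, 0, 0.25, 0, 0], [0, 0, 0.25, 0, 0]],
  ],
)

```text
time: 5.65
tcp_pos: [0.4434, 0.3208, 0.2949]
tcp_rot: [3.137, -0.001, 1.998]
contact_force: [-0.2, -0.0, 0.0]
grip_width: 0.004
grip_force: 0.0
```

```bash
python3 - <<'E'
from h import *
a=grab('wrist')[0]; b,d,c=grab('scene'); s=ctrl.read_state();print(s['tcp_pos'],s['contact_force'],s['grip_width'],s['grip_force'])
u,v=proj(s['tcp_pos'],c)[0].astype(int); print(u,v)
cr=cv2.resize(b[v-60:v+60,u-50:u+50],(320,384),interpolation=2)
im=np.hstack([a[:,:],cr]); im=im[:, -800:]; cv2.imwrite('pics/d.png',im[...,::-1])
E
```

```text
[0.44277056 0.31956069 0.29243123] [-0.46846821 -0.28155391  0.58629714] 0.002163396955134103 0.0
283 93
```

View pics/d.png

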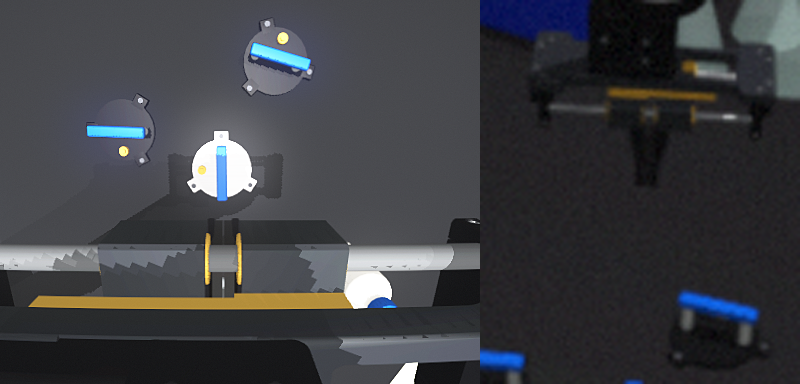

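The cover is still on the bench at (222,168). The fingers are slow and I lifted before they had closed. I'll check the cover's pose and grasp again, starting part-open.

```bash
python3 - <<'E'
from h import *
p,d,c=grab('wrist'); s=ctrl.read_state();print(s['time'],s['tcp_pos'],np.degrees(s['tcp_rot']))
P=cloud(p,d,c); p=p.astype(int); r,g,b=p[...,0],p[...,1],p[...,2]
m=(b>r+60)&(P[...,2]>.04)&(P[...,2]<.056)&(np.hypot(P[...,0]-.449,P[...,1]-.306)<.07)
q=P[m];print(np.median(q,0),cv2.minAreaRect((q[:,:2]*1000).astype('float32')))
E
```

```text
5.8 [0.44268494 0.31934589 0.29190313] [-1.79929611e+02  2.90620851e-02  1.14484788e+02]
[0.44687738 0.30762235 0.05060337] ((448.1006774902344, 307.180908203125), (15.24771499633789, 81.79873657226562), 24.258220672607422)
```

Emit:
play_rows(
  rows=[
    [[0, 0, 0, 0, 60], [0, 0, 0, 0, 60], [0, 0, 0, 0, 60], [0, 0, 0, 0, 60], [0, 0, 0, 0, 60], [0, 0, 0, 0, 60], [0, 0, 0, 0, 60]],
  ],
)

```text
time: 6.68
tcp_pos: [0.4432, 0.3199, 0.2926]
tcp_rot: [3.141, -0.0, 1.998]
contact_force: [-0.7, -0.4, -0.6]
grip_width: 0.591
grip_force: 0.0
```

Emit:
play_rows(
  rows=[
    [[0, 0, -0.06, 0, 60], [0, 0, -0.12, 0, 60], [0, 0, -0.18, 0, 60], [0, 0, -0.22, 0, 60], [0, 0, -0.252, 0, 60], [0, 0, -0.252, 0, 0], [0, 0, -0.252, 0, 0], [0, 0, -0.252, 0, 0], [0, 0, -0.252, 0, 0], [0, 0, -0.252, 0, 0], [0, 0, -0.252, 0, 0], [0, 0, -0.252, 0, 0]],
  ],
)

```text
time: 8.18
tcp_pos: [0.4432, 0.3198, 0.0406]
tcp_rot: [3.141, -0.0, 1.998]
contact_force: [0.2, -0.2, -0.8]
grip_width: 0.01
grip_force: 0.0
```

Emit:
play_rows(
  rows=[
    [[0, 0, 0, 0, 0], [0, 0, 0, 0, 0], [0, 0, 0, 0, 0]],
  ],
)

```text
time: 8.55
tcp_pos: [0.4431, 0.3199, 0.0405]
tcp_rot: [3.142, -0.0, 1.998]
contact_force: [-0.1, -0.0, -0.1]
grip_width: 0.005
grip_force: 0.0
```

The fingers closed on nothing, so I'll take a look.

```bash
python3 - <<'E'
from h import *
a=grab('wrist')[0]; b,d,c=grab('scene'); s=ctrl.read_state();print(s['tcp_pos'],s['joints'])
u,v=proj(s['tcp_pos'],c)[0].astype(int); print(u,v)
cr=cv2.resize(b[v-50:v+40,u-40:u+35],(320,384),interpolation=2)
im=np.hstack([a[:,:],cr])[:, -800:]; cv2.imwrite('pics/e.png',im[...,::-1])
E
```

```text
[0.44312447 0.31986638 0.04055369] [-0.10669955  0.5997618  -0.79215514  1.95389152  0.57684034  0.8280991
 -0.79076674]
280 159
```

View pics/e.png

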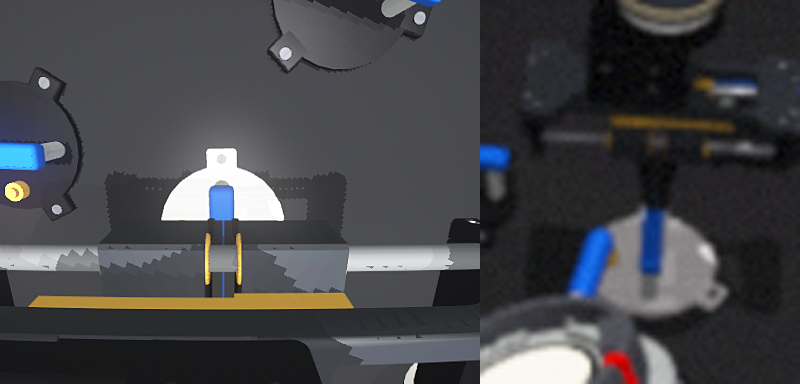

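```bash
python3 - <<'E'
from h import *
p,d,c=grab('wrist'); P=cloud(p,d,c)
for v in range(180,300,8): print(v,[(u,p[v,u].tolist(),P[v,u].round(3).tolist()) for u in (238,254)])
print(proj([[.4431,.3199,.0405],[.4431,.3199,.0265],[.4424,.3199,.05],[.4481,.3072,.05]],c))
p,d,c=grab('top'); P=cloud(p,d,c);p=p.astype(int)
m=(p[...,2]>p[...,0]+60)&(P[...,2]>.03)&(np.hypot(P[...,0]-.449,P[...,1]-.306)<.08)
q=P[m];print(np.median(q,0),m.sum(),cv2.minAreaRect((q[:,:2]*1000).astype('float32')))
E
```

```text
180 [(238, [250, 250, 249], [0.422, 0.335, 0.009]), (254, [204, 203, 201], [0.432, 0.341, 0.011])]
188 [(238, [250, 249, 249], [0.424, 0.33, 0.008]), (254, [96, 129, 212], [0.431, 0.344, 0.05])]
196 [(238, [252, 251, 250], [0.427, 0.324, 0.009]), (254, [102, 160, 246], [0.433, 0.34, 0.051])]
204 [(238, [252, 251, 250], [0.429, 0.318, 0.009]), (254, [95, 158, 246], [0.435, 0.336, 0.052])]
212 [(238, [251, 250, 250], [0.432, 0.312, 0.009]), (254, [88, 154, 245], [0.437, 0.331, 0.051])]
220 [(238, [168, 166, 168], [0.422, 0.353, 0.136]), (254, [77, 103, 174], [0.438, 0.329, 0.06])]
228 [(238, [68, 68, 71], [0.423, 0.351, 0.138]), (254, [69, 92, 148], [0.438, 0.329, 0.072])]
236 [(238, [182, 145, 77], [0.423, 0.351, 0.144]), (254, [60, 74, 101], [0.438, 0.328, 0.082])]
244 [(238, [246, 204, 91], [0.424, 0.351, 0.148]), (254, [58, 71, 99], [0.44, 0.324, 0.082])]
252 [(238, [255, 233, 97], [0.424, 0.349, 0.148]), (254, [125, 125, 128], [0.429, 0.349, 0.145])]
260 [(238, [255, 250, 121], [0.425, 0.347, 0.149]), (254, [144, 149, 151], [0.43, 0.348, 0.147])]
268 [(238, [255, 254, 126], [0.426, 0.346, 0.151]), (254, [144, 145, 147], [0.431, 0.345, 0.146])]
276 [(238, [255, 240, 100], [0.427, 0.343, 0.149]), (254, [66, 95, 153], [0.442, 0.32, 0.106])]
284 [(238, [168, 132, 65], [0.428, 0.34, 0.149]), (254, [65, 94, 153], [0.444, 0.317, 0.106])]
292 [(238, [39, 39, 42], [0.43, 0.334, 0.144]), (254, [63, 92, 150], [0.445, 0.314, 0.107])]
[[255.42643748 224.36298996]
 [255.40638368 217.13776872]
 [254.43663576 229.4401277 ]
 [254.32117105 249.46974525]]
[nan nan nan] 0 ((0.0, 0.0), (0.0, 0.0), 0.0)
  return _methods._mean(a, axis=axis, dtype=dtype,
  ret = um.true_divide(
```

```bash
python3 - <<'E'
from h import *
print(ctrl.tcp_to_tips, ctrl.read_state()['grip_width'])
p,d,c=grab('wrist'); P=cloud(p,d,c); cv2.imwrite('pics/f.png',cv2.resize(p[150:310,190:330],None,fx=4,fy=3.7,interpolation=0)[...,::-1])
for v in (206,214,224,236,285): print(v,[(u,P[v,u].round(3).tolist()) for u in range(240,272,3)])
E
```

```text
0.014 0.005362876995533493
206 [(240, [0.431, 0.317, 0.009]), (243, [0.429, 0.331, 0.051]), (246, [0.431, 0.332, 0.05]), (249, [0.433, 0.333, 0.051]), (252, [0.434, 0.334, 0.052]), (255, [0.436, 0.334, 0.051]), (258, [0.438, 0.335, 0.051]), (261, [0.44, 0.336, 0.051]), (264, [0.441, 0.337, 0.05]), (267, [0.45, 0.326, 0.009]), (270, [0.452, 0.327, 0.009])]
214 [(240, [0.434, 0.311, 0.008]), (243, [0.432, 0.326, 0.05]), (246, [0.433, 0.327, 0.05]), (249, [0.435, 0.328, 0.051]), (252, [0.437, 0.329, 0.051]), (255, [0.438, 0.33, 0.05]), (258, [0.44, 0.33, 0.05]), (261, [0.442, 0.331, 0.051]), (264, [0.444, 0.332, 0.05]), (267, [0.453, 0.32, 0.008]), (270, [0.455, 0.321, 0.009])]
224 [(240, [0.43, 0.327, 0.069]), (243, [0.432, 0.328, 0.07]), (246, [0.434, 0.327, 0.066]), (249, [0.436, 0.327, 0.065]), (252, [0.437, 0.328, 0.065]), (255, [0.439, 0.329, 0.067]), (258, [0.44, 0.33, 0.066]), (261, [0.442, 0.331, 0.066]), (264, [0.443, 0.333, 0.07]), (267, [0.444, 0.334, 0.071]), (270, [0.432, 0.355, 0.134])]
236 [(240, [0.424, 0.352, 0.144]), (243, [0.432, 0.328, 0.086]), (246, [0.434, 0.327, 0.083]), (249, [0.436, 0.328, 0.083]), (252, [0.437, 0.328, 0.082]), (255, [0.439, 0.329, 0.083]), (258, [0.44, 0.33, 0.083]), (261, [0.441, 0.331, 0.084]), (264, [0.443, 0.331, 0.083]), (267, [0.444, 0.333, 0.086]), (270, [0.431, 0.355, 0.144])]
285 [(240, [0.432, 0.33, 0.133]), (243, [0.438, 0.317, 0.111]), (246, [0.44, 0.316, 0.109]), (249, [0.441, 0.317, 0.109]), (252, [0.443, 0.317, 0.108]), (255, [0.444, 0.317, 0.106]), (258, [0.445, 0.318, 0.108]), (261, [0.446, 0.319, 0.108]), (264, [0.447, 0.32, 0.109]), (267, [0.445, 0.326, 0.119]), (270, [0.44, 0.338, 0.14])]
```

View pics/f.png

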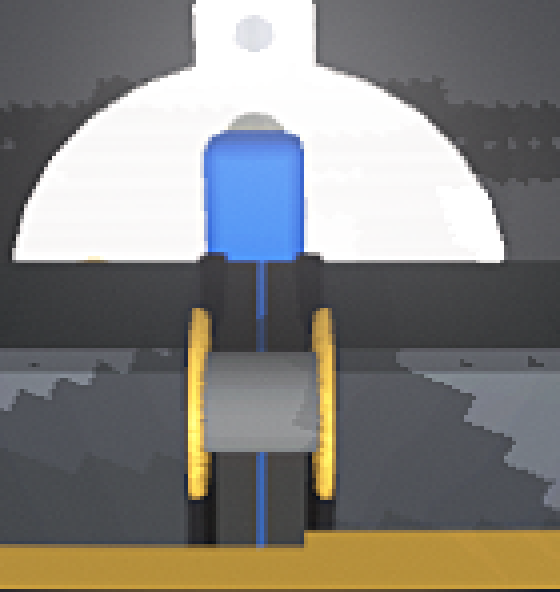

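The fingers closed above the bar: the picture shows the visible fingertips ending at the bar's top. I'll lift and measure where the tips really are relative to the TCP, closed and at about 25% open.

Emit:
play_rows(
  rows=[
    [[0, 0, 0.06, 0, 0], [0, 0, 0.12, 0, 0], [0, 0, 0.18, 0, 0], [0, 0, 0.22, 0, 0], [0, 0, 0.22, 0, 0]],
  ],
)

```text
time: 9.43
tcp_pos: [0.4443, 0.3215, 0.264]
tcp_rot: [3.135, -0.001, 1.998]
contact_force: [0.3, 0.2, -0.5]
grip_width: 0.005
grip_force: 0.0
```

```bash
cat > tip.py <<'E'
from h import *
s=ctrl.read_state(); t=s['tcp_pos']; print(s['time'],t,s['grip_width'])
for n in ('scene','top'):
    p,d,c=grab(n); P=cloud(p,d,c)
    m=(np.hypot(P[...,0]-t[0],P[...,1]-t[1])<.03)&(P[...,2]>.1)
    z=P[m][:,2]-t[2]
    print(n,m.sum(),np.sort(z)[:8].round(4) if m.any() else '')
    if n=='scene':
        u,v=proj(t,c)[0].round().astype(int); print(u,v)
        print('v: z-t, horiz offset'); 
        for k in range(v-14,v+10,2): print(k,[(i,*(P[k,i]-t).round(3)) for i in (u-2,u,u+2)])
E
python3 tip.py
```

```text
9.425 [0.44425012 0.32154015 0.26402768] 0.004878969660835238
scene 495 [0.0172 0.0176 0.0179 0.0182 0.0187 0.0188 0.019  0.0208]
284 102
v: z-t, horiz offset
88 [(np.int64(282), np.float64(-0.002), np.float64(-0.015), np.float64(0.056)), (np.int64(284), np.float64(0.001), np.float64(-0.01), np.float64(0.053)), (np.int64(286), np.float64(0.006), np.float64(-0.008), np.float64(0.054))]
90 [(np.int64(282), np.float64(-0.002), np.float64(-0.015), np.float64(0.049)), (np.int64(284), np.float64(0.002), np.float64(-0.01), np.float64(0.047)), (np.int64(286), np.float64(0.007), np.float64(-0.009), np.float64(0.049))]
92 [(np.int64(282), np.float64(-0.003), np.float64(-0.012), np.float64(0.04)), (np.int64(284), np.float64(0.003), np.float64(-0.011), np.float64(0.042)), (np.int64(286), np.float64(0.007), np.float64(-0.007), np.float64(0.041))]
94 [(np.int64(282), np.float64(-0.003), np.float64(-0.011), np.float64(0.033)), (np.int64(284), np.float64(0.003), np.float64(-0.01), np.float64(0.035)), (np.int64(286), np.float64(0.008), np.float64(-0.009), np.float64(0.036))]
96 [(np.int64(282), np.fl
[... 1189 characters left out ...]
.float64(-0.267)), (np.int64(284), np.float64(-0.137), np.float64(0.292), np.float64(-0.271)), (np.int64(286), np.float64(-0.128), np.float64(0.29), np.float64(-0.266))]
108 [(np.int64(282), np.float64(-0.134), np.float64(0.27), np.float64(-0.264)), (np.int64(284), np.float64(-0.129), np.float64(0.277), np.float64(-0.267)), (np.int64(286), np.float64(-0.125), np.float64(0.285), np.float64(-0.271))]
110 [(np.int64(282), np.float64(-0.133), np.float64(0.268), np.float64(-0.272)), (np.int64(284), np.float64(-0.124), np.float64(0.266), np.float64(-0.267)), (np.int64(286), np.float64(-0.115), np.float64(0.264), np.float64(-0.261))]
top 684 [0.3467 0.3472 0.3478 0.3488 0.3489 0.349  0.3497 0.3499]
```

The measured fingertips end about 16 mm behind the reported TCP, where the text says 14 mm ahead. I'll check whether that depends on the opening.

Emit:
play_rows(
  rows=[
    [[0, 0, 0, 0, 45], [0, 0, 0, 0, 45], [0, 0, 0, 0, 45], [0, 0, 0, 0, 45], [0, 0, 0, 0, 45], [0, 0, 0, 0, 45]],
  ],
)

```text
time: 10.28
tcp_pos: [0.4432, 0.3199, 0.2606]
tcp_rot: [3.141, -0.0, 1.998]
contact_force: [-0.4, -0.1, -0.4]
grip_width: 0.444
grip_force: 0.0
```

```bash
python3 - <<'E'
from h import *
s=ctrl.read_state(); t=s['tcp_pos']; print(s['time'],t,s['grip_width'])
p,d,c=grab('scene'); P=cloud(p,d,c)
Q=(P-t)@R.from_euler('xyz',s['tcp_rot']).as_matrix()   # tool coords
m=(abs(Q[...,0])<.03)&(abs(Q[...,1])<.06)&(Q[...,2]>-.12)&(Q[...,2]<.03)
for a,b in((-.06,-.01),(.01,.06),(-.01,.01)):
    k=m&(Q[...,1]>a)&(Q[...,1]<b); print(k.sum(), np.sort(Q[k][:,2])[-6:].round(4), Q[k&(Q[...,2]>-.04)].mean(0).round(4) if k.any() else '')
E
```

```text
10.275 [0.44316339 0.31986271 0.26058948] 0.44378418822677707
149 [-0.0206 -0.0205 -0.018  -0.0179 -0.0165 -0.0163] [-0.0102 -0.0216 -0.0271]
205 [-0.0212 -0.0207 -0.0203 -0.0178 -0.0159 -0.0148] [-0.0102  0.023  -0.0282]
24 [-0.1109 -0.1104 -0.1029 -0.1025 -0.1015 -0.101 ] [nan nan nan]<stdin>:7: RuntimeWarning: Mean of empty slice.
  ret = um.true_divide(
```

The offset is constant, so the real tips are about 30 mm higher than stated. I'll descend to a reported z of about 0.012, which puts the tips at about 27 mm.

Emit:
play_rows(
  rows=[
    [[0, 0, -0.06, 0, 45], [0, 0, -0.12, 0, 45], [0, 0, -0.18, 0, 45], [0, 0, -0.21, 0, 45], [0, 0, -0.23, 0, 45], [0, 0, -0.24, 0, 45], [0, 0, -0.248, 0, 45], [0, 0, -0.248, 0, 0], [0, 0, -0.248, 0, 0], [0, 0, -0.248, 0, 0], [0, 0, -0.248, 0, 0], [0, 0, -0.248, 0, 0]],
  ],
)

```text
time: 11.82
tcp_pos: [0.443, 0.3199, 0.0131]
tcp_rot: [3.141, 0.0, 1.998]
contact_force: [-1.3, -2.1, 5.7]
grip_width: 0.182
grip_force: 30.0
```

Emit:
play_rows(
  rows=[
    [[0, 0, 0, 0, 0], [0, 0, 0, 0, 0], [0, 0, 0, 0, 0]],
  ],
)

```text
time: 12.2
tcp_pos: [0.443, 0.3199, 0.0131]
tcp_rot: [3.141, 0.0, 1.998]
contact_force: [-1.6, -1.4, 5.6]
grip_width: 0.181
grip_force: 30.0
```

Gripped: the width of 0.18 matches the 16 mm bar. Now a slow lift.

Emit:
play_rows(
  rows=[
    [[0, 0, 0.005, 0, 0], [0, 0, 0.01, 0, 0], [0, 0, 0.02, 0, 0], [0, 0, 0.03, 0, 0], [0, 0, 0.04, 0, 0], [0, 0, 0.055, 0, 0], [0, 0, 0.08, 0, 0], [0, 0, 0.11, 0, 0], [0, 0, 0.15, 0, 0], [0, 0, 0.19, 0, 0], [0, 0, 0.23, 0, 0], [0, 0, 0.25, 0, 0]],
  ],
)

```text
time: 13.7
tcp_pos: [0.4431, 0.3208, 0.2657]
tcp_rot: [3.138, -0.0, 1.999]
contact_force: [0.1, 0.0, -4.5]
grip_width: 0.178
grip_force: 30.0
```

```bash
cat > tilt.py <<'E'
from h import *
s=ctrl.read_state(); t=s['tcp_pos']; print(s['time'],t,np.degrees(s['tcp_rot']),s['contact_force'],s['grip_width'],s['grip_force'])
Rt=R.from_euler('xyz',s['tcp_rot']).as_matrix()
for n in ('wrist','top','scene'):
    p,d,c=grab(n); P=cloud(p,d,c); Q=(P-t)@Rt; p=p.astype(int)
    blue=p[...,2]>p[...,0]+50
    m=(abs(Q[...,0])<.075)&(abs(Q[...,1])<.012)&(Q[...,2]<.03)&(Q[...,2]>-.1)&blue
    w=(np.abs(Q[...,0])<.12)&(abs(Q[...,1])<.062)&(Q[...,2]<.12)&(Q[...,2]>-.03)&(p.min(-1)>130)
    for k,mm in(('bar',m),('disc',w)):
        if mm.sum()>25:
            q=Q[mm]; x,y,z=q.T; pf=np.polyfit(x,z,1); A=np.c_[x,y,np.ones_like(x)]; co=np.linalg.lstsq(A,z,rcond=None)[0]
            print(n,k,mm.sum(),'mean',q.mean(0).round(4),'x',x.min().round(3),x.max().round(3),'y',y.min().round(3),y.max().round(3),'slope x,y deg',np.degrees(np.arctan(co[:2])).round(1),'z@0',co[2].round(4))
E
python3 tilt.py
```

```text
13.7 [0.44307232 0.32084142 0.26573984] [ 1.79782281e+02 -2.71725835e-02  1.14522729e+02] [ 0.149435    0.02303533 -4.52200228] 0.17816011593470182 29.98697519302368
wrist bar 2087 mean [ 0.0038 -0.0004 -0.0372] x -0.031 0.028 y -0.008 0.007 slope x,y deg [0.9 1.3] z@0 -0.0372
wrist disc 4989 mean [ 0.0176 -0.0005  0.0039] x -0.06 0.047 y -0.044 0.044 slope x,y deg [-0.2  0.1] z@0 0.004
scene bar 126 mean [-0.0196  0.0015 -0.0335] x -0.061 0.025 y -0.007 0.01 slope x,y deg [-0.7 -8.9] z@0 -0.0335
scene disc 354 mean [-0.0231  0.0055  0.0071] x -0.063 0.024 y -0.045 0.052 slope x,y deg [-0.3 -0. ] z@0 0.007
```

The grip is stiff and the cover hangs level, its centre 15 mm behind the TCP. I'll carry it high to the pot, turn to yaw −15°, and stop short of the pot for a close look.

Emit:
play_rows(
  rows=[
    [[0, 0, 0.03, -8, 0], [0, 0, 0.06, -17, 0], [0, -0.02, 0.09, -27, 0], [0, -0.04, 0.1, -37, 0], [0, -0.07, 0.1, -47, 0], [0, -0.1, 0.1, -57, 0], [0, -0.13, 0.1, -67, 0], [-0.005, -0.16, 0.1, -77, 0], [-0.01, -0.19, 0.1, -87, 0], [-0.015, -0.22, 0.1, -97, 0], [-0.02, -0.245, 0.1, -107, 0], [-0.022, -0.265, 0.1, -117, 0]],
  ],
)

```text
time: 15.35
tcp_pos: [0.4197, 0.0537, 0.361]
tcp_rot: [3.141, 0.003, -0.05]
contact_force: [-0.0, 0.4, -6.0]
grip_width: 0.175
grip_force: 30.0
```

Emit:
play_rows(
  rows=[
    [[0, 0, 0, -8, 0], [0, 0, 0, -12.5, 0], [0, 0, 0, -12.5, 0]],
  ],
)

```text
time: 15.72
tcp_pos: [0.4202, 0.0548, 0.3612]
tcp_rot: [3.14, 0.002, -0.261]
contact_force: [-0.9, 0.6, -5.1]
grip_width: 0.183
grip_force: 30.0
```

```bash
python3 tilt.py; python3 - <<'E'
from h import *
p,d,c=grab('wrist','g.png'); np.savez('wp.npz',p=p,d=d,K=c[0],D=c[1],T=c[2]); print(ctrl.read_state()['joints'])
E
```

```text
15.725 [0.42020474 0.05480736 0.36121515] [ 1.79930194e+02  1.42118790e-01 -1.49349595e+01] [-0.88973366  0.64746951 -5.06675785] 0.1832811002486858 29.986673891544342
wrist bar 2087 mean [ 0.0026 -0.0002 -0.0371] x -0.032 0.027 y -0.008 0.009 slope x,y deg [0.9 2. ] z@0 -0.0372
wrist disc 4728 mean [0.0157 0.     0.0042] x -0.061 0.046 y -0.044 0.044 slope x,y deg [-0.3 -0.2] z@0 0.0043
top disc 139 mean [-0.0424 -0.0359  0.0047] x -0.06 -0.028 y -0.058 -0.013 slope x,y deg [-0.9 -1.3] z@0 0.0032
scene bar 109 mean [ 0.0094  0.0027 -0.0309] x -0.051 0.049 y -0.008 0.011 slope x,y deg [11.3 43.5] z@0 -0.0354
scene disc 472 mean [-0.0017  0.0107  0.0066] x -0.062 0.047 y -0.045 0.054 slope x,y deg [-0.4 -0.1] z@0 0.0066
[ 0.39770738 -0.03918068 -0.59301128  1.81254957 -0.02235866  1.36257671
 -2.02207815]
```

View pics/g.png

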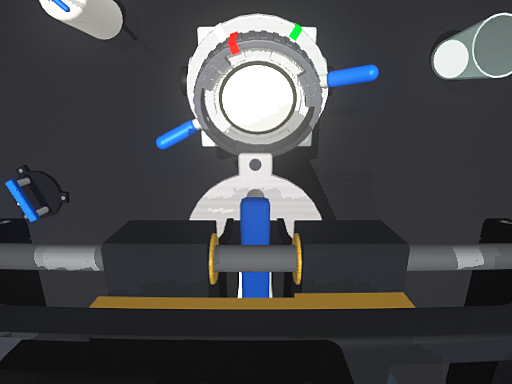

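The wrist view shows the mouth at (258,97), the red line at (234,43), the green mark at (295,32), the handles at (177,135) and (352,76), and the cover's leading ear at (255,165). I'll refit the pot from this.

```bash
cat > fit.py <<'E'
from h import *
from scipy.optimize import least_squares
def fit(p,d,c,x0=(.506,.029,-.26,.18),verbose=1):
    P=cloud(p,d,c); p=p.astype(int); r,g,b=p[...,0],p[...,1],p[...,2]
    near=(np.hypot(P[...,0]-.505,P[...,1]-.03)<.15)&(P[...,2]>.12)&(P[...,2]<.27)
    obs={}
    Rp,o=potT(*x0[:3]); L=(P-o)@Rp
    def cent(m,n):
        l=cv2.connectedComponentsWithStats(m.astype('uint8'))
        if l[0]<2 or l[2][1:,4].max()<20: return
        i=1+np.argmax(l[2][1:,4]); k=l[1]==i; obs[n]=(l[3][i],np.median(P[k],0)); 
        if verbose: print(n,l[3][i].round(1),l[2][i,4],np.median(P[k],0).round(4),'pot',np.median(L[k],0).round(4))
        return P[k]
    q=cent((p.min(-1)>225)&near&(np.hypot(L[...,0],L[...,1])<.043)&(abs(L[...,2])<.006),'mem')
    cent((g>r+60)&(g>b+60)&near,'green'); cent((r>g+80)&(r>b+80)&near&(L[...,2]>.015),'red')
    bl=(b>r+60)&near&(np.hypot(L[...,0],L[...,1])>.074)&(abs(L[...,2])<.04)
    cent(bl&(L[...,1]>0),'ha'); cent(bl&(L[...,1]<0),'hb')
    def res(v):
        Rp,o=potT(*v[:3]); q=np.degrees(v[3])
        m=dict(mem=np.zeros(3),green=pt(79,-30,-16)/1e3,red=pt(68,30-q,18.5)/1e3,ha=pt(102,120-q,21)/1e3,hb=pt(102,-60-q,21)/1e3)
        return np.concatenate([proj(Rp@m[k]+o,c)[0]-obs[k][0] for k in obs])
    s=least_squares(res,x0,loss='soft_l1')
    print('fit',s.x.round(4),np.degrees(s.x[2]).round(1)); print(dict(zip(obs,res(s.x).reshape(-1,2).round(1).tolist())))
    return s.x
if __name__=='__main__':
    z=np.load('wp.npz'); v=fit(z['p'],z['d'],(z['K'],z['D'],z['T']))
E
python3 fit.py; python3 - <<'E'
from fit import *
z=np.load('wp.npz');p=z['p'];c=(z['K'],z['D'],z['T']);P=cloud(p,z['d'],c);Rp,o=potT(.5055,.03,-.261);L=(P-o)@Rp
m=(np.hypot(L[...,0],L[...,1])<.04)&(abs(L[...,2])<.01)
print(m.sum(),np.median(L[m],0))
x,y,zz=L[m].T; print(np.linalg.lstsq(np.c_[x,y,np.ones_like(x)],zz,rcond=None)[0])
# white membrane boundary circle in pot plane
w=((p.min(-1)>225)&m).astype('uint8'); cn=max(cv2.findContours(w,0,1)[0],key=len)[:,0]; q=L[cn[:,1],cn[:,0]]; print(cv2.minEnclosingCircle((q[:,:2]*1000).astype('float32')),cv2.fitEllipse((q[:,:2]*1000).astype('float32')))
E
```

```text
mem [257.   97.7] 3603 [0.5053 0.0295 0.1899] pot [0.001  0.0004 0.0036]
green [295.5  31.6] 128 [ 0.5589 -0.0268  0.2055] pot [ 0.0675 -0.0403 -0.0131]
red [233.4  46.7] 131 [0.5555 0.0405 0.2343] pot [0.0623 0.0241 0.0218]
ha [175.9 135.2] 555 [0.4888 0.1341 0.1919] pot [-0.0357  0.0972  0.0258]
hb [352.1  75.4] 819 [ 0.5    -0.0701  0.2267] pot [ 0.0364 -0.0973  0.0264]
fit [ 0.5044  0.0293 -0.2661  0.1569] -15.2
{'mem': [0.4, 0.8], 'green': [-0.3, 0.3], 'red': [0.1, -0.5], 'ha': [2.4, -0.6], 'hb': [-3.0, -0.0]}
3496 [ 0.00329493 -0.00024838  0.00327604]
[ 0.00383931 -0.00073277  0.00326698]
((0.01312490925192833, -0.031523093581199646), 39.965187072753906) ((-0.3367105722427368, -0.08396841585636139), (77.82263946533203, 79.04167175292969), 19.63688087463379)
```

The pot is at (0.505, 0.0295) with yaw −15°, and the ring at about 0.16 rad. Plan: the uphill ear touches its notch first, at TCP z about 0.226. Then I arc downhill by (−13, −26) mm so that contact tilts the cover in the grip. First I go above and close in.

Emit:
play_rows(
  rows=[
    [[0.04, -0.012, 0, 0, 0], [0.08, -0.024, -0.02, 0, 0], [0.09, -0.027, -0.06, 0, 0], [0.09, -0.027, -0.1, 0, 0], [0.09, -0.027, -0.118, 0, 0], [0.09, -0.027, -0.126, 0, 0], [0.09, -0.027, -0.13, 0, 0], [0.09, -0.027, -0.13, 0, 0]],
  ],
)

```text
time: 16.92
tcp_pos: [0.504, 0.0294, 0.2317]
tcp_rot: [3.137, 0.016, -0.26]
contact_force: [-18.7, 2.1, 5.1]
grip_width: 0.179
grip_force: 30.0
```

```bash
cat > cov.py <<'E'
from h import *
# cover state in pot frame from white/bright disc via scene + wrist
s=ctrl.read_state(); t=s['tcp_pos']; Rp,o=potT(.505,.0295,-.263)
piv=(t+[0,0,.031]-o)@Rp
print(s['time'],t.round(4),np.degrees(s['tcp_rot'][2]).round(2),'F',s['contact_force'].round(1),'M',s['moment'].round(2),'grip',round(s['grip_width'],3),round(s['grip_force'],1),'pivot in pot mm',(piv*1e3).round(1))
for n in ('wrist','scene'):
    p,d,c=grab(n); P=cloud(p,d,c); L=(P-o)@Rp; p=p.astype(int)
    bl=(p[...,2]>p[...,0]+50)&(np.hypot(L[...,0],L[...,1])<.07)&(abs(L[...,1])<.02)&(L[...,2]>.03)&(L[...,2]<.11)
    if bl.sum()>20:
        x,y,z=L[bl].T; print(n,'bar',bl.sum(),'slope deg',np.degrees(np.arctan(np.polyfit(x,z,1)[0])).round(1),'x',x.min().round(3),x.max().round(3),'y',np.median(y).round(4),'z',np.median(z).round(4))
    w=(np.hypot(L[...,0],L[...,1])<.062)&(p.min(-1)>110)&(L[...,2]>.004)&(L[...,2]<.075)&(p.max(-1)-p.min(-1)<30)
    if w.sum()>30:
        x,y,z=L[w].T; A=np.c_[x,y,np.ones_like(x)]; k=np.ones(len(x),bool)
        for _ in range(6):
            co=np.linalg.lstsq(A[k],z[k],rcond=None)[0]; k=abs(A@co-z)<.004
        print(n,'disc',k.sum(),w.sum(),'slopes deg',np.degrees(np.arctan(co[:2])).round(1),'z0',co[2].round(4),'x',x[k].min().round(3),x[k].max().round(3),'y',y[k].min().round(3),y[k].max().round(3))
E
python3 cov.py
```

```text
16.925 [0.504  0.0294 0.2317] -14.92 F [-18.7   2.1   5.1] M [ 0.47  3.85 -0.08] grip 0.179 30.0 pivot in pot mm [35.1 -0.4 68.2]
wrist bar 1721 slope deg -13.4 x -0.035 0.06 y -0.0 z 0.0743
wrist disc 5207 6503 slopes deg [-11.4  -1.3] z0 0.0412 x -0.037 0.062 y -0.047 0.045
scene bar 50 slope deg -13.1 x 0.005 0.061 y -0.0028 z 0.0686
scene disc 495 518 slopes deg [-11.3  -0.8] z0 0.0374 x -0.025 0.061 y -0.057 0.045
```

The ear tip landed on the ring's edge because I descended vertically instead of along the tilted axis. That already tilted the cover to about 17°, which helps. I'll back off along the axis and come back in along it.

Emit:
play_rows(
  rows=[
    [[-0.006, 0.002, 0.012, 0, 0], [-0.014, 0.004, 0.016, 0, 0], [-0.023, 0.0065, 0.016, 0, 0], [-0.023, 0.0065, 0.016, 0, 0], [-0.023, 0.0065, 0.016, 0, 0]],
  ],
)

```text
time: 17.65
tcp_pos: [0.4883, 0.0341, 0.2485]
tcp_rot: [3.141, -0.0, -0.262]
contact_force: [-0.3, 0.5, -5.2]
grip_width: 0.183
grip_force: 29.9
```

```bash
python3 cov.py
```

```text
17.65 [0.4883 0.0341 0.2485] -15.04 F [-0.3  0.5 -5.2] M [ 0.1   0.04 -0.01] grip 0.183 29.9 pivot in pot mm [28.6  0.1 90.7]
wrist bar 1719 slope deg -13.0 x -0.009 0.052 y 0.0002 z 0.0971
wrist disc 5513 7281 slopes deg [-10.7  -1. ] z0 0.0621 x -0.042 0.062 y -0.046 0.046
scene bar 60 slope deg -12.1 x -0.012 0.055 y -0.0024 z 0.0919
scene disc 513 531 slopes deg [-10.5  -0.5] z0 0.0583 x -0.042 0.062 y -0.056 0.046
```

Emit:
play_rows(
  rows=[
    [[-0.0055, 0.0015, -0.003, 0, 0], [-0.001, 0.0003, -0.012, 0, 0], [0.0035, -0.001, -0.021, 0, 0], [0.007, -0.002, -0.028, 0, 0], [0.0095, -0.0026, -0.032, 0, 0], [0.0095, -0.0026, -0.032, 0, 0]],
  ],
)

```text
time: 18.5
tcp_pos: [0.4977, 0.0317, 0.2162]
tcp_rot: [3.142, 0.001, -0.262]
contact_force: [-0.4, 0.5, -5.7]
grip_width: 0.181
grip_force: 29.9
```

```bash
python3 cov.py
```

```text
18.5 [0.4977 0.0317 0.2162] -15.03 F [-0.4  0.5 -5.7] M [0.03 0.04 0.01] grip 0.181 29.9 pivot in pot mm [22.   0.2 57.6]
wrist bar 1716 slope deg -13.2 x -0.015 0.046 y 0.0003 z 0.0641
wrist disc 5707 7507 slopes deg [-11.1  -1. ] z0 0.0279 x -0.049 0.057 y -0.046 0.051
scene bar 54 slope deg -10.9 x -0.013 0.048 y -0.003 z 0.0593
scene disc 503 525 slopes deg [-10.4  -0.7] z0 0.0242 x -0.039 0.059 y -0.056 0.047
```

No contact yet, and the ear is about 6 mm above the notch floor, clear of the ring. I'll continue down and then arc in to seat it.

Emit:
play_rows(
  rows=[
    [[0.0015, -0.0004, -0.003, 0, 0], [0.0027, -0.0007, -0.0055, 0, 0], [0.0022, -0.0006, -0.0075, 0, 0], [0.0015, -0.0004, -0.01, 0, 0], [0.0008, -0.0002, -0.0125, 0, 0], [0.0, 0.0, -0.015, 0, 0], [0.0, 0.0, -0.0155, 0, 0]],
  ],
)

```text
time: 19.48
tcp_pos: [0.4992, 0.032, 0.2054]
tcp_rot: [3.141, -0.005, -0.263]
contact_force: [-8.5, -0.6, 21.6]
grip_width: 0.182
grip_force: 30.1
```

```bash
python3 cov.py
```

```text
19.475 [0.4992 0.032  0.2054] -15.08 F [-8.5 -0.6 21.6] M [-0.44  1.59 -0.23] grip 0.182 30.1 pivot in pot mm [18.2  0.9 47.4]
wrist bar 1702 slope deg -10.7 x -0.02 0.042 y 0.001 z 0.0547
wrist disc 6588 7622 slopes deg [-9.5 -0.6] z0 0.017 x -0.052 0.055 y -0.051 0.047
scene bar 46 slope deg -8.9 x -0.017 0.044 y -0.0037 z 0.0499
scene disc 423 429 slopes deg [-7.6 -1.3] z0 0.0128 x -0.044 0.044 y -0.056 0.048
```

It's in contact, on the notch floor, with about 8.5° of tilt left and 27 N pushing. I'll press further in small steps.

Emit:
play_rows(
  rows=[
    [[-0.001, 0.0, -0.002, 0, 0], [-0.001, 0.0, -0.004, 0, 0], [-0.002, 0.0, -0.006, 0, 0], [-0.002, 0.0, -0.008, 0, 0], [-0.002, 0.0, -0.008, 0, 0]],
  ],
)

```text
time: 20.2
tcp_pos: [0.5004, 0.0316, 0.2015]
tcp_rot: [-3.141, -0.012, -0.264]
contact_force: [-9.4, -4.5, 37.3]
grip_width: 0.178
grip_force: 30.0
```

```bash
python3 cov.py
```

```text
20.2 [0.5004 0.0316 0.2015] -15.13 F [-9.4 -4.5 37.3] M [-0.89  2.   -0.22] grip 0.178 30.0 pivot in pot mm [17.4  0.9 43.4]
wrist bar 1584 slope deg -9.9 x -0.018 0.041 y 0.0009 z 0.0539
wrist disc 6526 7471 slopes deg [-7.9 -0.3] z0 0.0155 x -0.056 0.055 y -0.048 0.047
scene bar 42 slope deg -6.4 x -0.016 0.043 y -0.0027 z 0.0483
scene disc 387 393 slopes deg [-6.1 -1.2] z0 0.0113 x -0.045 0.045 y -0.055 0.048
```

The bar is slipping down in the pads instead of turning, with about 7° left and the rear edge about 9 mm up. I'll ease the pressure, move slightly uphill to centre, and check before letting it settle.

Emit:
play_rows(
  rows=[
    [[0.0, 0.0, 0.004, 0, 0], [0.002, -0.001, 0.007, 0, 0], [0.004, -0.001, 0.009, 0, 0], [0.004, -0.001, 0.009, 0, 0]],
  ],
)

```text
time: 20.8
tcp_pos: [0.5003, 0.0313, 0.2021]
tcp_rot: [-3.141, -0.001, -0.262]
contact_force: [3.0, 0.7, 1.5]
grip_width: 0.184
grip_force: 29.9
```

```bash
python3 cov.py; python3 - <<'E'
from h import *
a,d,c=grab('wrist'); b,d2,c2=grab('scene'); u,v=proj([.505,.03,.2],c2)[0].astype(int)
cr=cv2.resize(b[v-40:v+40,u-40:u+40],(384,384),interpolation=2)
im=np.hstack([a[:384,90:430],cr]); cv2.imwrite('pics/h.png',im[...,::-1])
E
```

```text
20.8 [0.5003 0.0313 0.2021] -15.01 F [3.  0.7 1.5] M [ 0.35 -0.89 -0.14] grip 0.184 29.9 pivot in pot mm [17.7  0.5 43.9]
wrist bar 1578 slope deg -9.8 x -0.019 0.041 y 0.0005 z 0.0541
wrist disc 6519 7498 slopes deg [-7.9  0.1] z0 0.0157 x -0.057 0.055 y -0.046 0.047
scene bar 42 slope deg -7.1 x -0.015 0.043 y -0.003 z 0.0487
scene disc 390 394 slopes deg [-5.9 -0.8] z0 0.0115 x -0.044 0.043 y -0.056 0.049
```

View pics/h.png

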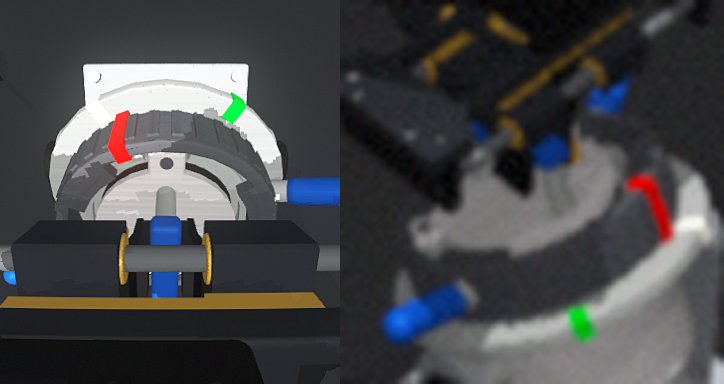

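The uphill ear is in its notch at (167,163). I estimate the plate sits about 4–5 mm too far downhill, so I'll slide it up along the seat.

Emit:
play_rows(
  rows=[
    [[0.002, -0.0005, 0.001, 0, 0], [0.004, -0.001, 0.002, 0, 0], [0.0055, -0.0014, 0.003, 0, 0], [0.0055, -0.0014, 0.003, 0, 0]],
  ],
)

```text
time: 21.5
tcp_pos: [0.5019, 0.0294, 0.2037]
tcp_rot: [3.139, 0.007, -0.261]
contact_force: [-4.8, 3.1, -2.2]
grip_width: 0.178
grip_force: 29.9
```

```bash
python3 cov.py
```

```text
21.5 [0.5019 0.0294 0.2037] -14.95 F [-4.8  3.1 -2.2] M [0.72 0.89 0.07] grip 0.178 29.9 pivot in pot mm [20.3 -0.9 44.4]
wrist bar 1561 slope deg -10.4 x -0.016 0.044 y -0.0007 z 0.0543
wrist disc 6238 7185 slopes deg [-8.5  0.1] z0 0.0166 x -0.057 0.055 y -0.047 0.045
scene bar 39 slope deg -8.0 x -0.01 0.046 y -0.0051 z 0.0483
scene disc 377 379 slopes deg [-6.5 -0.7] z0 0.0124 x -0.038 0.045 y -0.057 0.046
```

Emit:
play_rows(
  rows=[
    [[-0.001, 0.0008, -0.004, 0, 0], [-0.002, 0.001, -0.008, 0, 0], [-0.003, 0.0013, -0.011, 0, 0], [-0.004, 0.0015, -0.013, 0, 0], [-0.005, 0.0018, -0.014, 0, 0], [-0.005, 0.0018, -0.014, 0, 0]],
  ],
)

```text
time: 22.35
tcp_pos: [0.5008, 0.0298, 0.1972]
tcp_rot: [3.137, -0.003, -0.263]
contact_force: [-14.0, -3.1, 37.3]
grip_width: 0.179
grip_force: 30.0
```

```bash
python3 cov.py
```

```text
22.35 [0.5008 0.0298 0.1972] -15.08 F [-14.   -3.1  37.3] M [-0.58  2.91 -0.06] grip 0.179 30.0 pivot in pot mm [16.2 -0.8 39.2]
wrist bar 1424 slope deg -4.6 x -0.025 0.039 y -0.0005 z 0.0517
wrist disc 7009 7773 slopes deg [-1.3  0.2] z0 0.0102 x -0.016 0.056 y -0.055 0.058
scene bar 35 slope deg -3.1 x -0.019 0.041 y -0.0045 z 0.0455
scene disc 292 304 slopes deg [ 0.  -0.3] z0 0.0063 x -0.045 0.043 y -0.053 0.048
```

The plate now reads flat (slope about 0 to −1°, top 8 mm above the seat). I'll ease off, open just enough to clear the bar, and withdraw.

Emit:
play_rows(
  rows=[
    [[0.001, 0.0, 0.003, 0, 0], [0.002, 0.0, 0.006, 0, 0], [0.002, 0.0, 0.006, 0, 25], [0.002, 0.0, 0.006, 0, 25], [0.002, 0.0, 0.006, 0, 25], [0.002, 0.0, 0.006, 0, 25], [0.002, 0.0, 0.01, 0, 25], [0.002, 0.0, 0.02, 0, 25], [0.002, 0.0, 0.04, 0, 25], [0.002, 0.0, 0.08, 0, 25], [0.002, 0.0, 0.12, 0, 25], [0.002, 0.0, 0.15, 0, 25]],
  ],
)

```text
time: 23.95
tcp_pos: [0.5026, 0.0314, 0.3438]
tcp_rot: [-3.141, -0.003, -0.262]
contact_force: [0.7, 0.8, -0.0]
grip_width: 0.25
grip_force: 0.0
```

```bash
python3 cov.py; python3 - <<'E'
from h import *
a,d,c=grab('wrist'); b,d2,c2=grab('scene'); u,v=proj([.505,.03,.2],c2)[0].astype(int)
cr=cv2.resize(b[v-40:v+40,u-40:u+40],(384,384),interpolation=2)
im=np.hstack([a[:384,50:460],cr]); cv2.imwrite('pics/i.png',im[...,::-1])
E
```

```text
23.95 [0.5026 0.0314 0.3438] -15.02 F [ 0.7  0.8 -0. ] M [0.05 0.01 0.03] grip 0.25 0.0 pivot in pot mm [ 86.1   1.2 168.1]
wrist bar 875 slope deg -1.5 x -0.044 0.039 y -0.0001 z 0.0517
wrist disc 4423 4859 slopes deg [-0.1  0.1] z0 0.0096 x -0.059 0.056 y -0.057 0.059
scene bar 145 slope deg -0.7 x -0.042 0.041 y -0.0044 z 0.0471
scene disc 386 420 slopes deg [ 0.5 -0.3] z0 0.0061 x -0.055 0.043 y -0.05 0.054
```

View pics/i.png

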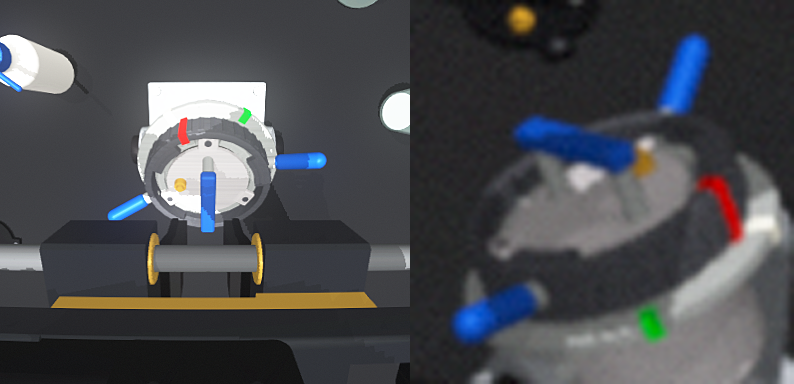

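The plate is seated flat, with its ears in the notches. The red line at (184,130) is still near open and the green mark is at (245,115). I'll compute a push path for handle_a, with shut fingers behind it and the tool turning with it.

```bash
cat > path.py <<'E'
from fit import *
def F(q,off,r=100):
    Rp,o=potT(.505,.0295,-.263); a=2*np.pi/3-q
    b=Rp@(np.array([r*np.cos(a),r*np.sin(a),15])/1e3)+o; t=Rp@np.array([-np.sin(a),np.cos(a),0])
    return np.r_[b+t*off/1e3-[0,0,.030],105-np.degrees(q)]   # TCP xyz, yaw deg
if __name__=='__main__':
    s=ctrl.read_state(); print(s['time'],s['tcp_pos'].round(4),np.degrees(s['tcp_rot'][2]).round(1),s['joints'].round(2))
    p,d,c=grab('top'); fit(p,d,c,(.505,.0295,-.263,.16),0); p,d,c=grab('wrist'); fit(p,d,c,(.505,.0295,-.263,.16),0)
    for off in (32,18):
        for q in np.r_[.16,.3:1.06:.15,1.047]: print(off,round(q,2),F(q,off).round(4))
E
python3 path.py
```

```text
24.15 [0.5021 0.0312 0.3416] -15.0 [ 0.39  0.13 -0.59  1.71  0.07  1.33 -2.05]
fit [ 0.5056  0.0345 -0.2631  0.1601] -15.1
{'ha': [0.0, 0.0]}
fit [ 0.5048  0.0292 -0.2712  0.1496] -15.5
{'green': [-0.4, 0.4], 'red': [0.5, -0.3], 'ha': [2.6, -0.4], 'hb': [-2.5, 0.1]}
32 0.16 [ 0.4637  0.1256  0.1385 95.8327]
32 0.3 [ 0.4762  0.1309  0.1442 87.8113]
32 0.45 [ 0.49    0.1344  0.1508 79.2169]
32 0.6 [ 0.5041  0.1355  0.1578 70.6225]
32 0.75 [ 0.518   0.1344  0.1651 62.0282]
32 0.9 [ 0.5314  0.1309  0.1725 53.4338]
32 1.05 [ 0.5441  0.1252  0.1798 44.8394]
32 1.05 [ 0.5439  0.1253  0.1797 45.0113]
18 0.16 [ 0.4762  0.1274  0.1446 95.8327]
18 0.3 [ 0.4886  0.1308  0.1506 87.8113]
18 0.45 [ 0.5022  0.1322  0.1574 79.2169]
18 0.6 [ 0.5157  0.1313  0.1644 70.6225]
18 0.75 [ 0.5288  0.1282  0.1715 62.0282]
18 0.9 [ 0.5412  0.1229  0.1786 53.4338]
18 1.05 [ 0.5526  0.1156  0.1855 44.8394]
18 1.05 [ 0.5524  0.1158  0.1854 45.0113]
```

Emit:
play_rows(
  rows=[
    [[-0.005, 0.01, 0, 10, 0], [-0.01, 0.02, 0, 20, 0], [-0.015, 0.035, 0, 30, 0], [-0.02, 0.05, 0, 40, 0], [-0.025, 0.065, 0, 50, 0], [-0.03, 0.08, 0, 60, 0], [-0.038, 0.094, 0, 70, 0], [-0.038, 0.094, 0, 80, 0], [-0.038, 0.094, 0, 90, 0], [-0.038, 0.094, 0, 100, 0], [-0.038, 0.094, 0, 110, 0], [-0.038, 0.094, 0, 111, 0]],
  ],
)

```text
time: 25.75
tcp_pos: [0.4636, 0.1249, 0.34]
tcp_rot: [-3.139, -0.0, 1.674]
contact_force: [-0.6, 0.3, -0.4]
grip_width: 0.005
grip_force: 0.0
```

Emit:
play_rows(
  rows=[
    [[0, 0, -0.05, 0, 0], [0, 0, -0.1, 0, 0], [0, 0, -0.14, 0, 0], [0, 0, -0.17, 0, 0], [0, 0, -0.19, 0, 0], [0, 0, -0.203, 0, 0], [0, 0, -0.203, 0, 0]],
  ],
)

```text
time: 26.62
tcp_pos: [0.4635, 0.125, 0.1373]
tcp_rot: [-3.14, -0.0, 1.674]
contact_force: [0.4, 0.3, 0.1]
grip_width: 0.012
grip_force: 0.0
```

Emit:
play_rows(
  rows=[
    [[0.006, 0.001, 0.0035, 0, 0], [0.0127, 0.0024, 0.0071, 0, 0], [0.019, 0.004, 0.01, -4, 0], [0.0251, 0.0058, 0.0131, -8, 0], [0.032, 0.0066, 0.0165, -12.3, 0], [0.0387, 0.0072, 0.0199, -16.6, 0], [0.0455, 0.0069, 0.0234, -21, 0], [0.0522, 0.0063, 0.0269, -25, 0], [0.0588, 0.0049, 0.0305, -29.5, 0], [0.0653, 0.0032, 0.034, -34, 0], [0.0653, 0.0032, 0.034, -34, 0]],
  ],
)

```text
time: 28.0
tcp_pos: [0.5269, 0.1267, 0.1731]
tcp_rot: [-3.138, 0.007, 1.08]
contact_force: [-10.3, -2.6, 7.7]
grip_width: 0.005
grip_force: 5.2
```

```bash
cat > ring.py <<'E'
from path import *
s=ctrl.read_state(); print(s['time'],s['tcp_pos'].round(4),np.degrees(s['tcp_rot'][2]).round(1),'F',s['contact_force'].round(1))
Rp,o=potT(.505,.0295,-.263)
for n in ('top','scene'):
    p,d,c=grab(n); P=cloud(p,d,c); L=(P-o)@Rp; p=p.astype(int); r,g,b=p[...,0],p[...,1],p[...,2]
    rr=np.hypot(L[...,0],L[...,1]); an=np.degrees(np.arctan2(L[...,1],L[...,0]))
    for k,m,ref in (('red',(r>g+60)&(r>b+60)&(rr>.06)&(rr<.082)&(L[...,2]>.008)&(L[...,2]<.03),30),('green',(g>r+50)&(g>b+50)&(rr<.1)&(rr>.06),-30),('hb',(b>r+60)&(rr>.075)&(rr<.13)&(abs(L[...,2])<.04)&(L[...,1]<0),-60),('ha',(b>r+60)&(rr>.075)&(rr<.13)&(abs(L[...,2])<.04)&(L[...,1]>0),120)):
        if m.sum()>5: a=np.median(an[m]); print(n,k,m.sum(),'ang',a.round(1),'q',np.radians(ref-a).round(3))
E
python3 ring.py
```

```text
28.0 [0.5269 0.1267 0.1731] 61.9 F [-10.3  -2.6   7.7]
top red 17 ang -14.2 q 0.772
top green 13 ang -29.2 q -0.014
top hb 66 ang -103.8 q 0.764
scene red 26 ang -15.5 q 0.794
scene green 32 ang -30.3 q 0.004
scene hb 147 ang -102.7 q 0.745
scene ha 48 ang 71.2 q 0.852
```

The ring is at about 0.775 rad and following as planned. I'll push to just short of the mark and measure again.

Emit:
play_rows(
  rows=[
    [[0.0042, -0.0016, 0.0024, -3, 0], [0.0084, -0.0034, 0.0048, -6, 0], [0.0124, -0.0053, 0.0071, -8.6, 0], [0.0162, -0.0077, 0.0094, -11.4, 0], [0.0162, -0.0077, 0.0094, -11.4, 0]],
  ],
)

```text
time: 28.72
tcp_pos: [0.5423, 0.1194, 0.1821]
tcp_rot: [-3.138, 0.008, 0.881]
contact_force: [-11.1, -2.9, 5.6]
grip_width: 0.007
grip_force: 4.8
```

```bash
python3 ring.py
```

```text
28.725 [0.5423 0.1194 0.1821] 50.5 F [-11.1  -2.9   5.6]
top red 17 ang -26.2 q 0.981
top green 13 ang -29.3 q -0.012
scene red 25 ang -27.2 q 0.998
scene green 31 ang -30.7 q 0.012
scene hb 145 ang -114.1 q 0.945
scene ha 21 ang 60.6 q 1.037
```

The ring is at about 0.985 rad. One last 0.06 rad push, then back away and lift.

Emit:
play_rows(
  rows=[
    [[0.0023, -0.0015, 0.0014, -1.7, 0], [0.0046, -0.0029, 0.0028, -3.4, 0], [0.0046, -0.0029, 0.0028, -3.4, 0], [0.0046, -0.0029, 0.0028, -3.4, 0]],
  ],
)

```text
time: 29.32
tcp_pos: [0.5474, 0.1171, 0.1846]
tcp_rot: [-3.139, 0.006, 0.823]
contact_force: [-9.6, -1.2, 3.6]
grip_width: 0.003
grip_force: 3.8
```

```bash
python3 ring.py
```

```text
29.325 [0.5474 0.1171 0.1846] 47.2 F [-9.6 -1.2  3.6]
top red 15 ang -29.7 q 1.043
top green 12 ang -29.7 q -0.006
scene red 25 ang -30.9 q 1.062
scene green 27 ang -30.1 q 0.002
scene hb 143 ang -117.7 q 1.007
scene ha 11 ang 58.5 q 1.073
```

The red line is level with the green mark. I'll back off and retreat upward.

Emit:
play_rows(
  rows=[
    [[-0.005, 0.006, -0.003, 0, 0], [-0.01, 0.012, -0.006, 0, 0], [-0.016, 0.02, -0.008, 0, 0], [-0.02, 0.026, 0.0, 0, 0], [-0.02, 0.026, 0.05, 0, 0], [-0.02, 0.026, 0.1, 0, 0], [-0.02, 0.026, 0.15, 0, 0], [-0.04, 0.06, 0.17, 0, 0], [-0.05, 0.1, 0.17, 0, 0], [-0.05, 0.14, 0.17, 0, 0], [-0.05, 0.14, 0.17, 0, 0]],
  ],
)

```text
time: 30.8
tcp_pos: [0.4987, 0.2618, 0.3551]
tcp_rot: [-3.14, -0.002, 0.83]
contact_force: [0.2, -0.5, -0.5]
grip_width: 0.007
grip_force: 0.0
```

```bash
python3 ring.py; python3 cov.py; python3 - <<'E'
from h import *
b,d2,c2=grab('scene'); t,_,c=grab('top'); u,v=proj([.505,.03,.2],c2)[0].astype(int); 
cr=cv2.resize(b[v-45:v+45,u-45:u+45],(390,390),interpolation=2)
u,v=proj([.505,.03,.2],c)[0].astype(int); ct=cv2.resize(t[v-45:v+45,u-45:u+45],(390,390),interpolation=2)
cv2.imwrite('pics/j.png',np.hstack([cr,ct])[...,::-1])
E
```

```text
30.8 [0.4987 0.2618 0.3551] 47.6 F [ 0.2 -0.5 -0.5]
top red 15 ang -29.8 q 1.044
top green 12 ang -29.6 q -0.007
top hb 91 ang -119.9 q 1.046
top ha 86 ang 59.3 q 1.06
scene red 27 ang -30.9 q 1.063
scene green 27 ang -30.1 q 0.002
scene hb 143 ang -117.7 q 1.007
scene ha 125 ang 56.6 q 1.107
30.9 [0.5002 0.2577 0.3546] 47.21 F [-0.3  0.4 -0.9] M [-0.07 -0.03 -0.02] grip 0.006 0.0 pivot in pot mm [ 37.2 219.2 206.2]
wrist disc 788 1124 slopes deg [-2.5 -0.8] z0 0.0115 x 0.012 0.054 y -0.029 0.037
scene bar 147 slope deg -0.5 x -0.045 0.041 y -0.0045 z 0.047
scene disc 456 521 slopes deg [ 0.3 -0.3] z0 0.006 x -0.055 0.042 y -0.052 0.057
```

View pics/j.png

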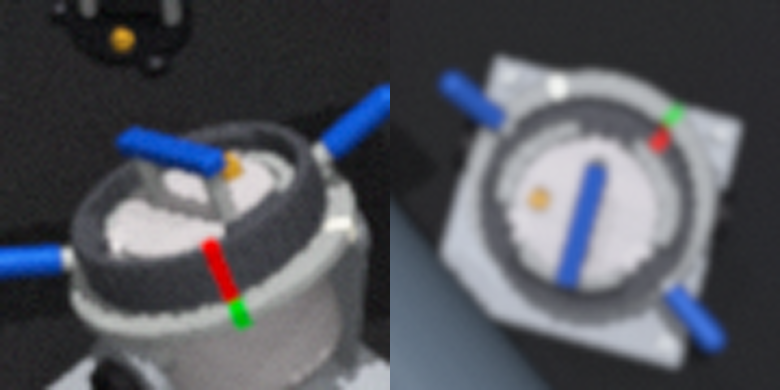

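The red line runs straight into the green mark in both views, at (225,285) in the scene crop and (665,128) in the top crop. The cover is flat and the arm is clear, so I'm handing in.

```bash
python3 -c "
from rig import order
print(order.job_done())"
```

```text
the job is handed in; nothing more can be done
None
```

The job is handed in: the cover lies flat on its seat, the lock ring's red line is at the green mark (measured at about 1.05 rad), and the arm is clear. I had no moves near the glassware or wash bottle, and the hand-in returned no verdict.

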